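Lock the bat clamp with its jam nut

ROBOT

A 6-joint arm with a two-finger parallel gripper is mounted at the origin on the work surface. World frame = base frame: x ahead of the robot, y to its left, z up, the work surface at z = 0. Lengths are in mm, angles in rad, forces in N, time in s.
With the tool pointing down it reaches from about 350 to 775 mm from the base axis. Payload 7.3 kg.
Tool frame: the origin (TCP) lies at the very end of the fingers, on their centre line; the grasp point (between the pads) lies 19 mm behind it; z points along the fingers, y is the line along which they close (so a half turn about z gives the same grasp; the last joint's range is limited). The gripper opens to 92 mm and grips with 3 to 60 N. Pads are 19 mm wide; open, the fingers measure 130 mm over their backs; the gripper's body (75 mm by 190 mm) begins 47 mm behind the grasp point.
Start: joints at [-1.456, 0.342, 1.524, -0, 1.275, -0.146], TCP at [135.395, -507.26, 226.741] pointing down, gripper open.
Joint ranges: [-2.53, 2.53], [-0.77, 2.02], [0.04, 2.7], [-1, 4.14], [0.28, 2.66], [-3.11, 3.11]. Speed limits (rad/s): [2.57, 2.57, 3.14, 3.14, 3.14, 3.14].

INTERFACE

Orientations are given as [roll, pitch, yaw] about the fixed x, y, z axes, in that order (R = Rz(yaw) Ry(pitch) Rx(roll)).
In Python, from plant import * gives the robot as it stands.
- The arm moves only by the tool arm_command, never from a script. Its arguments are lists of equal length, an entry for each row: "gripper": the finger opening in mm, from 0 to 91.8; "dp": the shift along the tool's x, y, z in units of 25 mm (1.0 is 25 mm), a list of three; "twist": the turn about the tool's z in units of 5 degrees (1.0 is 5 degrees). A call has exactly 5 rows; each row shifts and turns the commanded pose from where the row before left it, along the tool's axes as they then stand; what a row does not reach is not made up. A row lasts 1/8 s, in which the tool goes at most 62.5 mm and 10.7 degrees, less where a joint would pass 70% of its speed; a pose out of reach is approached as far as the arm can. A call is refused whole if a number of a shift passes 1 or a number of a turn 1, either way. A call with a gripper value outside its range is refused whole. The fingers move at their own pace and stop on an object; the grip force is fixed at half the most. Time passes only in rows, so rows that do not move let the fingers close, or fill a call up. It gives the time, the measured TCP pose, the force, the opening and the grip force at its end, in the units of the state.
- get_obs(): the state, without advancing time (a new reading comes with each control period).
- capture(name): name is "side" or "top"; returns the picture (384x512x3 uint8, red, green, blue); there is no depth.
- get_calibration(name): a dict with "mtx" (3x3 intrinsics, pixels), "dist_coeffs" ([k1, k2, p1, p2, k3] as OpenCV has them; the pictures are not rectified), "position" and "attitude" of the camera in the world. Camera axes: x right, y down, z forward; pixel columns grow to the right and rows downward; lengths in mm; the calibration is good to about 2 mm. A picture is of the moment at which its call begins. get_calibration takes no time and is no camera call.
- close_job(): hands the job in; it is judged then, once.
The state is a dict: "time": time; "joint_positions": joint angles; "dq": joint speeds; "tau": joint torques, N m; "tool_pos": TCP position; "tcp_rot": TCP orientation; "contact_force": force on the tool from outside, world axes, zero at the start; "moment": the same for the moment, N m; "grip_width": finger opening in mm; "finger_force": force on a finger pad.
Only numpy, scipy, OpenCV 4.12 (cv2) and the standard library are available. Lean on these libraries where they do the work, as an engineer would, in place of code of your own. Each camera call takes 0.05 s, during which the arm holds its last target. There are 200 camera calls.

TASK

Two small strap clamps stand on the bat maker's bench. On the one that holds the table-tennis bat, turn the T-handled upper nut clockwise (seen from above), running it down the stud and tightening it firmly against the hexagonal nut below so that the two lock, then let go. Leave the nut of the other clamp, which holds two thin wooden strips, as it is.

Things in the scene. Friction and masses are not known exactly. Their poses are not given: they have to be found in the camera images.
- bat_nut: Steel upper (jam) nut on the clamp holding the bat (bare round wooden blade 150 mm across, with handle): round boss 24 mm across, 16 mm high, topped by an upright flat bar 60 long, 10 thick, 26 mm high (nut 42 mm high in all, stud ends inside). Origin: centre of the boss's underside, on the vertical stud axis; x along the bar, y across it, z up.
- bat_nut_grip (a point): Middle of that bar, 29 mm above the nut's origin; same axes. Coarse right-hand thread: clockwise from above (yaw falling) lowers the nut 4 mm per rad. It turns stiffly (0.15 N m) and stays put. It starts 0.8 to 1.2 rad (3 to 5 mm) above the lower nut; 0.15 to 0.35 rad more after the faces meet, slightly springy, makes it tight; stop at 0.55 rad more. One grasp, one turn does it.
- bat_lower_nut: Fixed steel hexagonal first nut below it, already tight on the strap: 24 mm across flats, 12 mm high. Origin: centre of its underside, 47 mm above the table, z up; top face 12 mm above the origin, where the upper nut's underside meets it.
- strip_nut_tip (a point): End of the bar of the like nut on the other clamp (holding two thin strips 100 x 26 mm), 30 mm out from its stud axis, mid-height; leave alone. Nothing else near the bat nut is over 60 mm high. Both clamps are fixed: grey base board 150 x 150 x 18 mm, dark wooden strap 120 x 36 mm with its top 45 mm above the table, stud in the middle; studs over 0.3 m apart, in either order.

How it is judged (in metres and radians):
At the end, for the whole second after the job is handed in: The bat clamp's upper nut is down on the lower nut (its underside less than 1.5 mm above that nut's top face) and still presses on it with more than 5 N (about 0.05 rad or more past first contact), at rest; the other clamp's bar end is within 6 mm of where it was (contact force between bat_nut and bat_lower_nut above 5 N and z of bat_nut in the frame of bat_lower_nut below 0.0135 m and angular speed of bat_nut below 0.1 rad/s and distance of strip_nut_tip from where it was at the start of the episode below 0.006 m); the robot touches nothing.
It fails at once if the upper nut of the other clamp is turned (its bar end moves more than 10 mm) (distance of strip_nut_tip from where it was at the start of the episode above 0.01 m).
It also fails if it takes over 32 s, if anything falls off the work surface, if the arm or the gripper's body presses on something with over 40 N, if the wrist force passes 120 N, or if a joint passes its speed limit or range.

## Working session

There is one attempt and no reset: what is moved stays moved. The work goes in short steps, Python scripts to look and compute and a tool call to move; the robot and the scene stay as the last step left them, time stands still between calls to the robot, and variables do not carry over. Pictures are saved under pics/ and viewed, at most 10 in all, crops included, and the job is handed in when it is done.

Besides the shell and the picture viewer there is one more tool, called after ">>>" by a JSON object that holds its "name" and its "arguments". arm_command: Moves the arm, as the interface text tells. Its arguments: {"type":"object","properties":{"gripper":{"type":"array"},"dp":{"type":"array"},"twist":{"type":"array"}},"required":["gripper","dp","twist"]}

```bash
mkdir -p pics
python3 - <<'E'
from plant import *
import cv2
for n in("top","side"):
    cv2.imwrite(f"pics/{n}0.png",cv2.resize(capture(n)[:,:,::-1],(800,600),interpolation=cv2.INTER_CUBIC))
    print(get_calibration(n))
print(get_obs())
E
```

```text
{'mtx': array([[428.52140602,   0.        , 260.36340769],
       [  0.        , 428.52140602, 193.65068694],
       [  0.        ,   0.        ,   1.        ]]), 'dist_coeffs': array([-0.11597709,  0.        ,  0.        ,  0.        ,  0.        ]), 'position': array([386.56643748,  -9.13484846, 988.91636453]), 'attitude': array([-2.96964596,  0.00318702, -1.57341921])}
{'mtx': array([[418.6771859 ,   0.        , 258.57640526],
       [  0.        , 418.6771859 , 192.51382872],
       [  0.        ,   0.        ,   1.        ]]), 'dist_coeffs': array([-0.12095168,  0.        ,  0.        ,  0.        ,  0.        ]), 'position': array([213.26226128, 647.28713676, 692.25769552]), 'attitude': array([-2.23966315,  0.01117226, -2.71476035])}
{'time': 0.1, 'joint_positions': array([-1.45602176e+00,  3.42677933e-01,  1.52491849e+00, -3.01226782e-05,
        1.27537754e+00, -1.46027848e-01]), 'dq': array([-0.00104348, -0.00138762, -0.00113123, -0.0016298 ,  0.00090797,
       -0.00212575]), 'tau': array([ 7.50357467e-04, -4.32007062e+01, -2.44693440e+01,  7.18272314e-02,
        5.25852456e-02, -4.95317613e-05]), 'tool_pos': array([ 135.3315461 , -506.88900131,  226.10258108]), 'tcp_rot': array([-3.14022186e+00, -1.72494138e-04,  2.60811082e-01]), 'contact_force': array([ 0.79692372,  0.07913308, -0.33055874]), 'moment': array([ 0.03032814, -0.03366762,  0.00893976]), 'finger_force': 0.0, 'grip_width': 91.88813688405526}
```

View pics/top0.png

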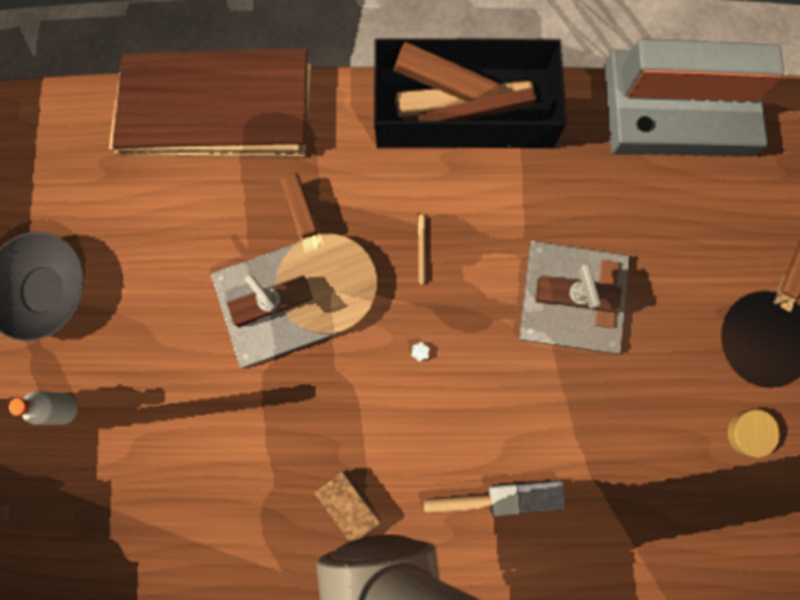

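View pics/side0.png

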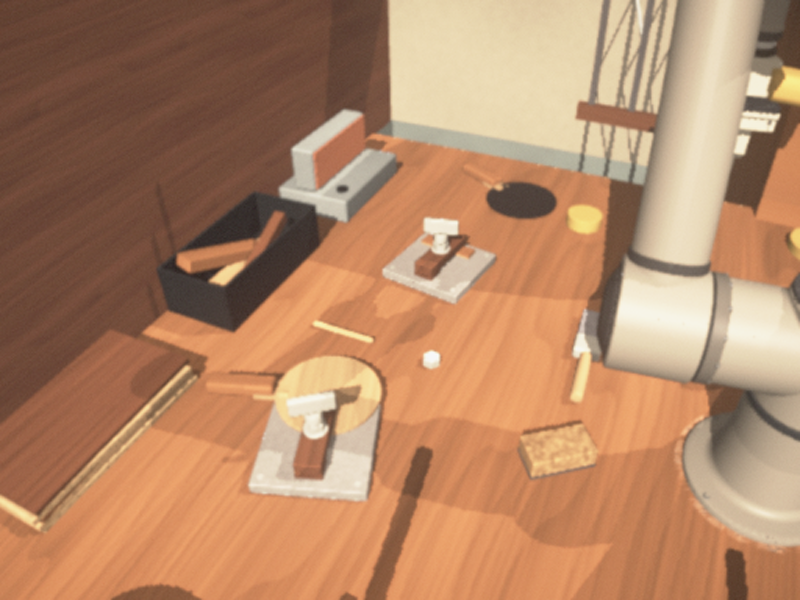

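The bat clamp is on the left of the top view (nut near 262,295 of 800x600; side view near 313,410). The strip clamp is on the right, at about 585,287. Next I'll enlarge the bat nut.

Run:
```python
from plant import *
import cv2,numpy as np
a=capture("top")[170:215,145:200,::-1]; b=capture("side")[245:290,175:230,::-1]
f=lambda i:cv2.resize(i,None,fx=7,fy=7,interpolation=cv2.INTER_CUBIC)
cv2.imwrite("pics/c1.png",np.hstack([f(a),f(b)]))
```

```text
(no output)
```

View pics/c1.png

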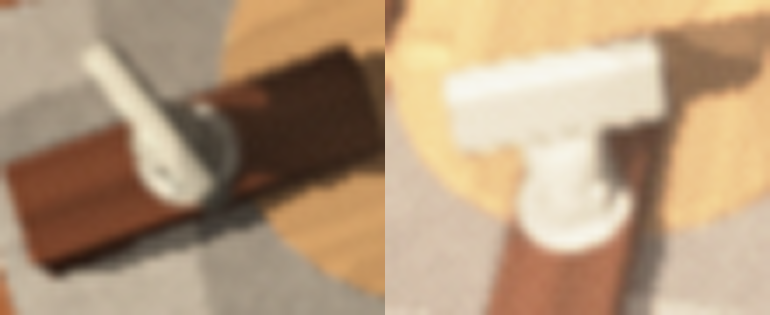

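```bash
cat > h.py <<'E'
from plant import *
import cv2,numpy as np
from scipy.spatial.transform import Rotation as R
from scipy.optimize import least_squares
def proj(n,P):
    c=get_calibration(n); W=R.from_euler('xyz',c['attitude']).as_matrix().T
    return cv2.projectPoints(np.float64(P).reshape(-1,1,3),cv2.Rodrigues(W)[0],-W@c['position'],c['mtx'],c['dist_coeffs'])[0][:,0]
def box(p): # p: x,y,z(origin),yaw ; bar corners, boss rings
    x,y,z,a=p
    B=np.array([[sx*30,sy*5,h] for h in(16,42) for sx,sy in((1,1),(1,-1),(-1,-1),(-1,1))])
    t=np.linspace(0,2*np.pi,25)
    C=[np.c_[12*np.cos(t),12*np.sin(t),t*0+h] for h in (0,16)]
    M=R.from_euler('z',a).as_matrix()
    return [Q@M.T+[x,y,z] for Q in (B,*C)]
def overlay(p,off,fn,s=7):
    out=[]
    for n in("top","side"):
        o=np.array(off[n]); i=capture(n)[o[1]:o[1]+45,o[0]:o[0]+55,::-1]
        i=cv2.resize(i,None,fx=s,fy=s,interpolation=cv2.INTER_CUBIC)
        q=[np.int32(((proj(n,Q)-o)+.5)*s-.5) for Q in box(p)]
        for k in(0,4): cv2.polylines(i,[q[0][k:k+4]],True,(0,0,255) if k else (255,0,0),1)
        for c in q[1:]: cv2.polylines(i,[c],True,(0,200,0),1)
        out.append(i)
    cv2.imwrite(fn,np.hstack(out))
OFF=dict(top=(145,170),side=(175,245))
E
python3 - <<'E'
from h import *
u=lambda n,x,y:np.array([x+.5,y+.5])/7-.5+OFF[n]
# ends of the bar's top face (top view), centre of boss bottom; side view: silhouette corners
def pts(p):
    B,C,_=box(p)
    s=proj("side",B); t=proj("top",B)
    return s,t
S=np.array([u("side",*q) for q in((60,76),(270,38),(281,112),(72,150))]) # TL,TR top back; BR,BL bottom front
T=np.array([u("top",95,48)])
best=None
def f(p):
    s,t=pts(p)
    # p yaw: +x end = far-left end in top view
    # identify silhouette corners by image extremes
    top=s[4:];bot=s[:4]
    L=top[np.argsort(top[:,0])]; l=bot[np.argsort(bot[:,0])]
    TL=min(L[:2],key=lambda q:q[1]);TR=min(L[2:],key=lambda q:q[1]);BL=max(l[:2],key=lambda q:q[1]);BR=max(l[2:],key=lambda q:q[1])
    r=np.r_[(np.array([TL,TR,BR,BL])-S).ravel(),((t[4]+t[5])/2-T[0])]
    return r
for a in(0,.5,1.):
    r=least_squares(f,[430,200,63,a]);print(r.x,r.cost)
    if best is None or r.cost<best.cost:best=r
print(best.fun.round(1)); overlay(best.x,OFF,"pics/o1.png")
E
```

```text
[555.05607902 191.56799497  62.32025539   0.67538524] 2.850992417704162
[555.0560769  191.5679977   62.32025871   0.67538509] 2.850992417714667
[555.05608046 191.5679931   62.32025307   0.67538533] 2.8509924177033796
[-0.6 -1.   0.2 -1.2  0.5  1.   0.   1.3  0.1 -0.2]
```

View pics/o1.png

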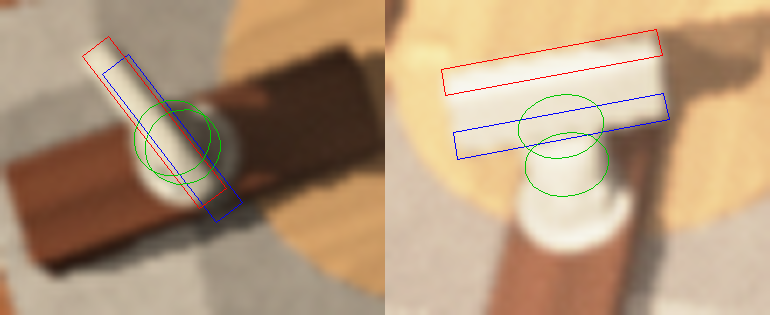

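The model fits to about 3 mm: nut at (555,192), origin z ≈ 62, yaw 0.675. I'll move over it in a straight line.

>>> {"name": "arm_command", "arguments": {"gripper": [91.8, 91.8, 91.8, 91.8, 91.8], "dp": [[0.94, -0.905, 0], [0.94, -0.905, 0], [0.94, -0.905, 0], [0.94, -0.905, 0], [0.94, -0.905, 0]], "twist": [0, 0, 0, 0, 0]}}

```text
time: 0.92
tool_pos: [220.2, -366.7, 226.8]
tcp_rot: [3.141, -0.0, 0.261]
contact_force: [0.2, -0.4, -0.1]
grip_width: 91.9
finger_force: 0.0
```

>>> {"name": "arm_command", "arguments": {"gripper": [91.8, 91.8, 91.8, 91.8, 91.8], "dp": [[0.94, -0.905, 0], [0.94, -0.905, 0], [0.94, -0.905, 0], [0.94, -0.905, 0], [0.94, -0.905, 0]], "twist": [0, 0, 0, 0, 0]}}

```text
time: 1.55
tool_pos: [304.5, -227.1, 226.8]
tcp_rot: [3.141, -0.0, 0.261]
contact_force: [0.2, -0.3, -0.2]
grip_width: 91.9
finger_force: 0.0
```

>>> {"name": "arm_command", "arguments": {"gripper": [91.8, 91.8, 91.8, 91.8, 91.8], "dp": [[0.94, -0.905, 0], [0.94, -0.905, 0], [0.94, -0.905, 0], [0.94, -0.905, 0], [0.94, -0.905, 0]], "twist": [0, 0, 0, 0, 0]}}

```text
time: 2.17
tool_pos: [388.9, -87.5, 226.8]
tcp_rot: [3.141, -0.0, 0.261]
contact_force: [0.1, -0.5, 0.1]
grip_width: 91.8
finger_force: 0.0
```

>>> {"name": "arm_command", "arguments": {"gripper": [91.8, 91.8, 91.8, 91.8, 91.8], "dp": [[0.94, -0.905, 0], [0.94, -0.905, 0], [0.94, -0.905, 0], [0.94, -0.905, 0], [0.94, -0.905, 0]], "twist": [0, 0, 0, 0, 0]}}

```text
time: 2.8
tool_pos: [473.3, 52.1, 226.7]
tcp_rot: [3.141, -0.0, 0.261]
contact_force: [0.4, -0.4, -0.4]
grip_width: 91.9
finger_force: 0.0
```

>>> {"name": "arm_command", "arguments": {"gripper": [91.8, 91.8, 91.8, 91.8, 91.8], "dp": [[0.94, -0.905, 0], [0.94, -0.905, 0], [0.94, -0.905, 0], [0.94, -0.905, 0], [0.94, -0.905, 0]], "twist": [0, 0, 0, 0, 0]}}

```text
time: 3.42
tool_pos: [557.6, 191.6, 226.5]
tcp_rot: [3.141, 0.0, 0.261]
contact_force: [0.1, -1.1, -0.5]
grip_width: 92.0
finger_force: 0.0
```

>>> {"name": "arm_command", "arguments": {"gripper": [91.8, 91.8, 91.8, 91.8, 91.8], "dp": [[0, 0, 0.72], [0, 0, 0.72], [0, 0, 0.72], [0, 0, 0.72], [0, 0, 0.72]], "twist": [-0.95, -0.95, -0.95, -0.95, -0.95]}}

```text
time: 4.05
tool_pos: [557.1, 190.7, 136.0]
tcp_rot: [3.142, 0.0, 0.678]
contact_force: [0.7, -0.3, -0.5]
grip_width: 92.0
finger_force: 0.0
```

Run:
```python
from h import *
out=[]
p=get_obs()['tool_pos'];print(p)
for n,o in(("top",(125,140)),("side",(155,210))):
    i=capture(n)[o[1]:o[1]+100,o[0]:o[0]+100,::-1]
    i=cv2.resize(i,None,fx=4,fy=4,interpolation=cv2.INTER_CUBIC)
    f=lambda Q:[tuple(map(int,q)) for q in ((proj(n,Q)-o)+.5)*4-.5]
    cv2.circle(i,f([p])[0],3,(0,0,255),1)
    # fingertips line
    a=get_obs()['tcp_rot'][2]; d=np.array([np.sin(a),-np.cos(a),0])
    for s in(46,-46): cv2.circle(i,f([p+s*d])[0],3,(255,0,0),1)
    out.append(i)
cv2.imwrite("pics/n1.png",np.hstack(out))
```

```text
[557.13515818 190.72352155 135.98267995]
```

View pics/n1.png

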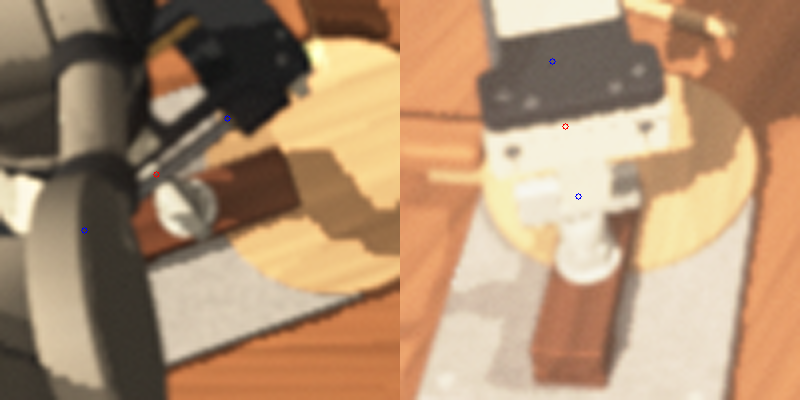

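Run:
```python
from h import *
u=lambda n,x,y:np.array([x+.5,y+.5])/7-.5+OFF[n]
for n,q in(("top",(187,153)),("side",(189,207))):
    for z in (47,53):
        print(n,z,least_squares(lambda p:(proj(n,[[*p,z]])[0]-u(n,*q)),[555,190]).x)
```

```text
top 47 [555.84997068 193.48268841]
top 53 [554.77163587 192.19201626]
side 47 [553.24921714 193.7696785 ]
side 53 [550.08781086 197.98676071]
```

>>> {"name": "arm_command", "arguments": {"gripper": [91.8, 91.8, 91.8, 91.8, 91.8], "dp": [[0, 0, 0.44], [0, 0, 0.44], [0, 0, 0.44], [0, 0, 0.44], [0, 0, 0.44]], "twist": [0, 0, 0, 0, 0]}}

```text
time: 4.78
tool_pos: [557.1, 190.7, 80.9]
tcp_rot: [-3.142, 0.0, 0.675]
contact_force: [-0.2, 0.8, 0.2]
grip_width: 91.4
finger_force: 0.0
```

>>> {"name": "arm_command", "arguments": {"gripper": [70, 50, 30, 16, 16], "dp": [[-0.03, -0.1, -0.08], [0, 0, 0], [0, 0, 0], [0, 0, 0], [0, 0, 0]], "twist": [0, 0, 0, 0, 0]}}

```text
time: 5.4
tool_pos: [555.1, 192.2, 83.8]
tcp_rot: [3.141, -0.0, 0.675]
contact_force: [-0.6, -0.5, -0.2]
grip_width: 46.4
finger_force: 0.0
```

>>> {"name": "arm_command", "arguments": {"gripper": [16, 16, 16, 16, 16], "dp": [[0, 0, 0], [0, 0, 0], [0, 0, 0], [0, 0, 0], [0, 0, 0]], "twist": [0, 0, 0, 0, 0]}}

```text
time: 6.02
tool_pos: [555.0, 192.2, 83.7]
tcp_rot: [3.142, 0.0, 0.675]
contact_force: [-1.0, 0.1, -0.7]
grip_width: 15.8
finger_force: 0.0
```

Run:
```python
from h import *
out=[]
for n,o in(("top",(140,155)),("side",(170,225))):
    i=capture(n)[o[1]:o[1]+65,o[0]:o[0]+65,::-1]
    out.append(cv2.resize(i,None,fx=6,fy=6,interpolation=cv2.INTER_CUBIC))
cv2.imwrite("pics/n2.png",np.hstack(out))
o=get_obs();print(o['contact_force'],o['moment'],o['grip_width'],o['joint_positions'])
```

```text
[ 0.20125393 -1.67206136 -0.0403594 ] [ 0.00571608 -0.0536617   0.02046948] 16.209713753571965 [ 2.02974117e-01  5.96849862e-01  1.52994694e+00 -9.63363132e-05
  1.01484356e+00  1.09849983e+00]
```

View pics/n2.png

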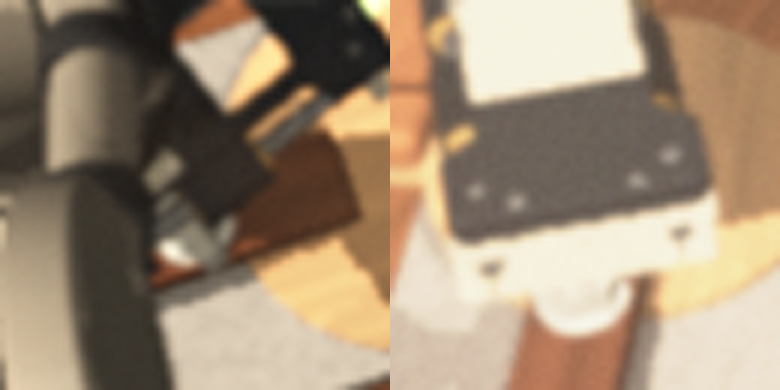

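>>> {"name": "arm_command", "arguments": {"gripper": [13, 11, 9, 7, 5], "dp": [[0, 0, 0], [0, 0, 0], [0, 0, 0], [0, 0, 0], [0, 0, 0]], "twist": [0, 0, 0, 0, 0]}}

```text
time: 6.75
tool_pos: [555.5, 191.8, 83.8]
tcp_rot: [3.141, -0.0, 0.675]
contact_force: [3.2, -5.3, -0.8]
grip_width: 9.6
finger_force: 30.0
```

Run:
```python
from plant import *
o=get_obs();print(o['contact_force'],o['moment'],o['grip_width'],o['finger_force'],o['tool_pos'],o['tcp_rot'])
```

```text
[ 3.22378778 -5.33942398 -0.80117937] [-0.79504689 -0.52227232  0.10170507] 9.587062930581517 29.982154369354248 [555.46652486 191.76502049  83.75598955] [ 3.14059091e+00 -2.44120944e-04  6.75327436e-01]
```

>>> {"name": "arm_command", "arguments": {"gripper": [5, 5, 5, 5, 5], "dp": [[0, 0.02, 0.014], [0, 0, 0.014], [0, 0, 0.014], [0, 0, 0.014], [0, 0, 0.014]], "twist": [1, 1, 1, 1, 1]}}

```text
time: 7.38
tool_pos: [555.4, 191.9, 82.0]
tcp_rot: [-3.142, -0.0, 0.236]
contact_force: [1.4, -1.5, -0.0]
grip_width: 9.7
finger_force: 30.0
```

```bash
cat > s.py <<'E'
from plant import *
o=get_obs();print(o['contact_force'].round(1),o['moment'].round(3),o['grip_width'],o['finger_force'],o['tool_pos'].round(2),o['tcp_rot'].round(4))
E
python3 s.py
```

```text
[ 1.4 -1.5 -0. ] [-0.336 -0.253  0.13 ] 9.747856198719802 29.98192459344864 [555.36 191.92  81.96] [-3.1415e+00 -1.0000e-04  2.3620e-01]
```

>>> {"name": "arm_command", "arguments": {"gripper": [5, 5, 5, 5, 5], "dp": [[0, 0, 0.014], [0, 0, 0.014], [0, 0, 0.014], [0, 0, 0.014], [0, 0, 0.014]], "twist": [1, 1, 1, 1, 0.5]}}

```text
time: 8.0
tool_pos: [555.3, 192.1, 80.3]
tcp_rot: [-3.141, -0.0, -0.156]
contact_force: [1.1, -1.5, 1.2]
grip_width: 9.4
finger_force: 30.0
```

```bash
python3 s.py
```

```text
[ 1.1 -1.5  1.2] [-0.152 -0.187  0.221] 9.402270733771045 29.983491003513336 [555.34 192.13  80.34] [-3.1411e+00 -1.0000e-04 -1.5560e-01]
```

>>> {"name": "arm_command", "arguments": {"gripper": [5, 5, 5, 5, 5], "dp": [[0, 0, 0.004], [0, 0, 0.004], [0, 0, 0.004], [0, 0, 0.004], [0, 0, 0]], "twist": [0.4, 0.4, 0.4, 0.4, 0]}}

```text
time: 8.62
tool_pos: [555.4, 192.1, 79.8]
tcp_rot: [-3.141, -0.0, -0.294]
contact_force: [0.5, 1.9, -0.3]
grip_width: 10.0
finger_force: 30.0
```

```bash
python3 s.py
```

```text
[ 0.5  1.9 -0.3] [ 0.444 -0.218  0.053] 10.02813969079987 29.985261261463165 [555.39 192.13  79.81] [-3.1411e+00 -1.0000e-04 -2.9390e-01]
```

>>> {"name": "arm_command", "arguments": {"gripper": [5, 5, 5, 5, 5], "dp": [[0, 0, 0.006], [0, 0, 0.006], [0, 0, 0.006], [0, 0, 0.006], [0, 0, 0]], "twist": [0.4, 0.4, 0.4, 0.4, 0]}}

```text
time: 9.25
tool_pos: [555.5, 192.1, 79.5]
tcp_rot: [-3.141, -0.0, -0.434]
contact_force: [0.6, 4.6, 4.8]
grip_width: 9.8
finger_force: 30.0
```

```bash
python3 s.py
```

```text
[0.6 4.6 4.8] [ 0.888 -0.04   0.135] 9.782929237076619 29.987735152244568 [555.46 192.15  79.47] [-3.1409e+00 -2.0000e-04 -4.3360e-01]
```

>>> {"name": "arm_command", "arguments": {"gripper": [5, 5, 5, 5, 5], "dp": [[0, 0, 0.006], [0, 0, 0.006], [0, 0, 0.006], [0, 0, 0.006], [0, 0, 0]], "twist": [0.4, 0.4, 0.4, 0.4, 0]}}

```text
time: 9.88
tool_pos: [555.5, 192.2, 79.2]
tcp_rot: [-3.141, -0.0, -0.574]
contact_force: [-1.2, 3.4, 6.8]
grip_width: 10.0
finger_force: 30.0
```

```bash
python3 s.py
```

```text
[-1.2  3.4  6.8] [1.021 0.085 0.143] 10.022188837739334 30.00703514611814 [555.52 192.2   79.22] [-3.1407e+00 -4.0000e-04 -5.7360e-01]
```

>>> {"name": "arm_command", "arguments": {"gripper": [5, 5, 5, 5, 5], "dp": [[0, 0, 0], [0, 0, 0], [0, 0, 0], [0, 0, 0], [0, 0, 0]], "twist": [0.4, 0.4, 0.4, 0, 0]}}

```text
time: 10.5
tool_pos: [555.5, 192.2, 79.1]
tcp_rot: [-3.141, -0.0, -0.678]
contact_force: [-0.1, 5.1, 6.6]
grip_width: 9.7
finger_force: 30.0
```

```bash
python3 s.py
python3 - <<'E'
from h import *
out=[]
for n,o in(("top",(140,155)),("side",(170,225))):
    i=capture(n)[o[1]:o[1]+65,o[0]:o[0]+65,::-1]
    out.append(cv2.resize(i,None,fx=6,fy=6,interpolation=cv2.INTER_CUBIC))
cv2.imwrite("pics/n3.png",np.hstack(out))
E
python3 s.py
```

```text
[-0.1  5.1  6.6] [0.989 0.015 0.366] 9.70767334888021 30.042970944195986 [555.53 192.23  79.09] [-3.1407e+00 -3.0000e-04 -6.7770e-01]
[-0.8  5.5  6. ] [0.954 0.068 0.323] 9.53512019882533 30.04291302175261 [555.53 192.22  79.09] [-3.1407e+00 -3.0000e-04 -6.7760e-01]
```

View pics/n3.png

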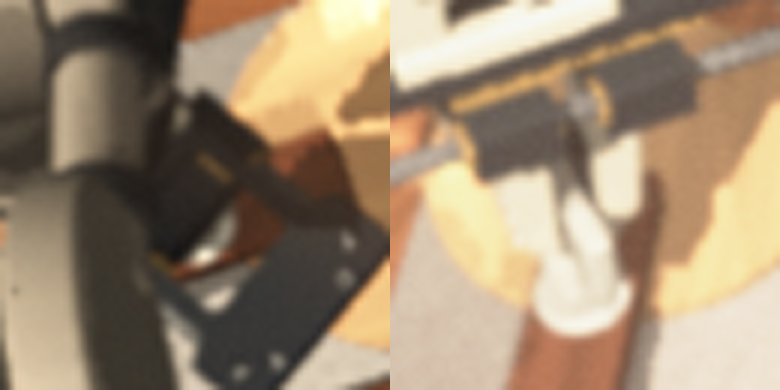

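The side view shows the bar following between the fingers. The moment has risen to 0.35 N m, so the nut is tightening. I'll add a small extra turn.

>>> {"name": "arm_command", "arguments": {"gripper": [5, 5, 5, 5, 5], "dp": [[0, 0, 0], [0, 0, 0], [0, 0, 0], [0, 0, 0], [0, 0, 0]], "twist": [0.4, 0.4, 0, 0, 0]}}

```text
time: 11.22
tool_pos: [555.5, 192.2, 79.0]
tcp_rot: [-3.141, -0.0, -0.747]
contact_force: [-0.3, 5.3, 5.0]
grip_width: 9.9
finger_force: 30.1
```

```bash
python3 s.py
```

```text
[-0.3  5.3  5. ] [ 0.991 -0.025  0.368] 9.854694740464295 30.123428927036002 [555.54 192.22  79.03] [-3.1407e+00 -3.0000e-04 -7.4730e-01]
```

>>> {"name": "arm_command", "arguments": {"gripper": [14, 24, 40, 60, 60], "dp": [[0, 0, 0], [0, 0, 0], [0, 0, 0], [0, 0, 0], [0, 0, 0]], "twist": [0, 0, 0, 0, 0]}}

```text
time: 11.85
tool_pos: [555.3, 191.7, 78.5]
tcp_rot: [3.141, -0.0, -0.747]
contact_force: [-0.4, 0.5, -0.7]
grip_width: 49.1
finger_force: 0.0
```

>>> {"name": "arm_command", "arguments": {"gripper": [60, 60, 60, 60, 60], "dp": [[0, 0, -0.8], [0, 0, -1], [0, 0, -1], [0, 0, -1], [0, 0, -1]], "twist": [0, 0, 0, 0, 0]}}

```text
time: 12.48
tool_pos: [555.2, 191.8, 199.4]
tcp_rot: [3.141, -0.0, -0.747]
contact_force: [-0.3, 0.5, -1.2]
grip_width: 60.1
finger_force: 0.0
```

>>> {"name": "arm_command", "arguments": {"gripper": [60, 60, 60, 60, 60], "dp": [[-1, 0, 0], [-1, 0, 0], [-1, 0, 0], [-1, 0, 0], [-1, 0, 0]], "twist": [0, 0, 0, 0, 0]}}

```text
time: 13.1
tool_pos: [460.8, 278.0, 197.2]
tcp_rot: [3.139, 0.001, -0.746]
contact_force: [-0.1, -0.4, -0.3]
grip_width: 60.0
finger_force: 0.0
```

```bash
python3 - <<'E'
from h import *
overlay([555,192,59,-.73],OFF,"pics/o2.png")
E
python3 s.py
```

```text
[-0.4 -0.6 -0.3] [ 0.082  0.021 -0.033] 59.9700072272298 0.0 [460.1  278.75 197.46] [ 3.139e+00  1.900e-03 -7.435e-01]
```

View pics/o2.png

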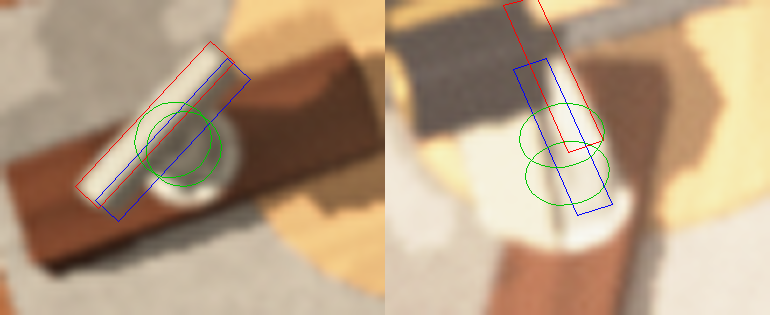

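The freed bar lies at a yaw of about -0.73, which matches the overlay (top view, from (85,190) to (215,50)). The nut turned about 1.4 rad, at least 0.2 rad past contact, and didn't spring back. Handing in.

```bash
python3 -c "
from plant import *
print(close_job())"
```

```text
the job is handed in; nothing more can be done
None
```

I turned the bat clamp's upper nut about 1.4 rad clockwise until it tightened (wrist moment about 0.37 N m), let go and handed the job in at about 13 s. The other clamp was not touched; the hand-in call gave no verdict.

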